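# Make up an order of crystal blanks and hold the last one in the spectroscope's light

### The job

We need three rock-crystal blanks for an order: stand two of them in the order tray, set down and not dropped, then take a third and hold it upright in the light of the bench spectroscope, centred in the gap between lamp and slit with its polished faces square to the light so that it shines straight through them. Finish while still holding it there in the gripper; leave the fourth blank standing where it is. Never touch the polished faces with the fingers, grip every blank only by its two frosted narrow edges, and do not bump the spectroscope or disturb the other things on the bench.

Things in the scene. Friction and masses are not known exactly. Their poses are not given: they have to be found in the camera images.
- blank1: one of four alike rock-crystal blanks standing on end: 50 mm tall, 24 wide (y), 14 thick (x), 30 to 60 g. Origin: centre of its underside, z up. Broad faces (+x and -x): clear polished windows 18 x 44 mm. Narrow edges (+y and -y) and both ends: ground, frosted white. Long corners bevelled 3 mm in y, 1.5 in x. Fingers closing along its y touch only the frosted edges
- blank2: a blank just like blank1, with the same axes
- blank3: a blank just like blank1, with the same axes
- blank4: a blank just like blank1, with the same axes
- blank1_mid (a point): centre of blank1, 25 mm above its underside, same axes as the blank
- blank2_mid (a point): centre of blank2, 25 mm above its underside, same axes as the blank
- blank3_mid (a point): centre of blank3, 25 mm above its underside, same axes as the blank
- blank4_mid (a point): centre of blank4, 25 mm above its underside, same axes as the blank
- board: dark grey soldering board under the blanks, 150 x 150 x 12 mm, fixed; origin at the centre of its underside, top 12 mm above the bench. The blanks stand about 42 mm from its middle in x and y, one to a quarter, each at its own yaw
- tray: low open wooden order tray with a grey felt floor, fixed: outside 140 (x) x 90 (y) x 14 (z) mm, walls 4 mm, floor 4 mm thick, so the inside is 132 x 82 mm and the rim is 10 mm above the floor; origin at the centre of its underside
- spectroscope: bench spectroscope, fixed; base plate 110 (x) x 360 (y) x 16 mm. Origin at the bottom under mid-gap, z up; the light runs along its y. At +y: lamp snout (28 mm across) from 45 mm, grey lamp house from 72 to 170 mm (90 wide, top at 122 mm). At -y: slit collar (32 across) from 45 mm, then black tube and eyepiece to 214 mm, top at 107 mm. Between: open gap of 90 mm
- light (a point): the middle of the gap: the point on the light's axis half way between lamp snout and slit, 85 mm above the bench. Same axes as the spectroscope: the light, a pencil 6 mm thick, runs level along y
- collet: brass ring 20 mm across, 9 mm high, lying in the middle of the board among the blanks; bystander, origin under its centre
- mandrel: tapered steel ring mandrel 310 mm long, 27 mm thick, lying along its x beyond the tray; bystander, origin under its middle
- pliers: pliers with red handles lying flat, 165 mm long, 14 mm high; bystander, origin under the middle
- loupe: folding loupe lying flat, 55 mm long, 12 mm high, near the spectroscope; bystander, origin under the lens
- hammer: small hammer with wooden handle, 240 mm long along its x, 26 mm high, lying beyond the board; bystander, origin under its middle
- file: hand file with wooden handle, 215 mm long along its x, 21 mm high, lying on the robot's side of the tray; bystander, origin under its middle
- jar: small glass jar with metal lid, 52 mm across, 55 mm high, standing between tray and spectroscope at the far side; bystander, origin under its centre
Not all that is in view belongs to the job. What is shaped like the blank3 but brown is not meant. What is shaped like the blank1 but pink is not meant.

How it is judged:
On the way, in this order (a step that is already met when the one before it is completed fails the run):
1. two blanks stand upright in the order tray, released ((((x of blank1 in the frame of tray between -0.066 and 0.066 m and y of blank1 in the frame of tray between -0.041 and 0.041 m and z of blank1 in the frame of tray between 0 and 0.008 m and angle between blank1's own z axis and vertical below 0.15 rad and contact force between the fingers and blank1 below 0.1 N and linear speed of blank1 below 0.03 m/s) and ((x of blank2 in the frame of tray between -0.066 and 0.066 m and y of blank2 in the frame of tray between -0.041 and 0.041 m and z of blank2 in the frame of tray between 0 and 0.008 m and angle between blank2's own z axis and vertical below 0.15 rad and contact force between the fingers and blank2 below 0.1 N and linear speed of blank2 below 0.03 m/s) or (x of blank3 in the frame of tray between -0.066 and 0.066 m and y of blank3 in the frame of tray between -0.041 and 0.041 m and z of blank3 in the frame of tray between 0 and 0.008 m and angle between blank3's own z axis and vertical below 0.15 rad and contact force between the fingers and blank3 below 0.1 N and linear speed of blank3 below 0.03 m/s) or (x of blank4 in the frame of tray between -0.066 and 0.066 m and y of blank4 in the frame of tray between -0.041 and 0.041 m and z of blank4 in the frame of tray between 0 and 0.008 m and angle between blank4's own z axis and vertical below 0.15 rad and contact force between the fingers and blank4 below 0.1 N and linear speed of blank4 below 0.03 m/s))) or ((x of blank2 in the frame of tray between -0.066 and 0.066 m and y of blank2 in the frame of tray between -0.041 and 0.041 m and z of blank2 in the frame of tray between 0 and 0.008 m and angle between blank2's own z axis and vertical below 0.15 rad and contact force between the fingers and blank2 below 0.1 N and linear speed of blank2 below 0.03 m/s) and ((x of blank3 in the frame of tray between -0.066 and 0.066 m and y of blank3 in the frame of tray between -0.041 and 0.041 m and z of blank3 in the frame of tray between 0 and 0.008 m and angle between blank3's own z axis and vertical below 0.15 rad and contact force between the fingers and blank3 below 0.1 N and linear speed of blank3 below 0.03 m/s) or (x of blank4 in the frame of tray between -0.066 and 0.066 m and y of blank4 in the frame of tray between -0.041 and 0.041 m and z of blank4 in the frame of tray between 0 and 0.008 m and angle between blank4's own z axis and vertical below 0.15 rad and contact force between the fingers and blank4 below 0.1 N and linear speed of blank4 below 0.03 m/s))) or ((x of blank3 in the frame of tray between -0.066 and 0.066 m and y of blank3 in the frame of tray between -0.041 and 0.041 m and z of blank3 in the frame of tray between 0 and 0.008 m and angle between blank3's own z axis and vertical below 0.15 rad and contact force between the fingers and blank3 below 0.1 N and linear speed of blank3 below 0.03 m/s) and (x of blank4 in the frame of tray between -0.066 and 0.066 m and y of blank4 in the frame of tray between -0.041 and 0.041 m and z of blank4 in the frame of tray between 0 and 0.008 m and angle between blank4's own z axis and vertical below 0.15 rad and contact force between the fingers and blank4 below 0.1 N and linear speed of blank4 below 0.03 m/s)))), for 0.2 s.
2. another blank is held upright in the light by its frosted edges (((x of blank1_mid in the frame of light between -0.006 and 0.006 m and y of blank1_mid in the frame of light between -0.025 and 0.025 m and z of blank1_mid in the frame of light between -0.015 and 0.015 m and angle between the x axis of blank1 and the y axis of spectroscope, either way round below 0.17 rad and angle between blank1's own z axis and vertical below 0.17 rad and contact force between the fingers and blank1 above 2 N and not (contact force between the fingers and blank1_c1 above 0.3 N or contact force between the fingers and blank1_c2 above 0.3 N) and contact force between blank1 and spectroscope below 0.1 N and linear speed of blank1 below 0.02 m/s) or (x of blank2_mid in the frame of light between -0.006 and 0.006 m and y of blank2_mid in the frame of light between -0.025 and 0.025 m and z of blank2_mid in the frame of light between -0.015 and 0.015 m and angle between the x axis of blank2 and the y axis of spectroscope, either way round below 0.17 rad and angle between blank2's own z axis and vertical below 0.17 rad and contact force between the fingers and blank2 above 2 N and not (contact force between the fingers and blank2_c1 above 0.3 N or contact force between the fingers and blank2_c2 above 0.3 N) and contact force between blank2 and spectroscope below 0.1 N and linear speed of blank2 below 0.02 m/s) or (x of blank3_mid in the frame of light between -0.006 and 0.006 m and y of blank3_mid in the frame of light between -0.025 and 0.025 m and z of blank3_mid in the frame of light between -0.015 and 0.015 m and angle between the x axis of blank3 and the y axis of spectroscope, either way round below 0.17 rad and angle between blank3's own z axis and vertical below 0.17 rad and contact force between the fingers and blank3 above 2 N and not (contact force between the fingers and blank3_c1 above 0.3 N or contact force between the fingers and blank3_c2 above 0.3 N) and contact force between blank3 and spectroscope below 0.1 N and linear speed of blank3 below 0.02 m/s) or (x of blank4_mid in the frame of light between -0.006 and 0.006 m and y of blank4_mid in the frame of light between -0.025 and 0.025 m and z of blank4_mid in the frame of light between -0.015 and 0.015 m and angle between the x axis of blank4 and the y axis of spectroscope, either way round below 0.17 rad and angle between blank4's own z axis and vertical below 0.17 rad and contact force between the fingers and blank4 above 2 N and not (contact force between the fingers and blank4_c1 above 0.3 N or contact force between the fingers and blank4_c2 above 0.3 N) and contact force between blank4 and spectroscope below 0.1 N and linear speed of blank4 below 0.02 m/s))), for 0.3 s.
At the end, for the whole second after the job is handed in: Two blanks stand let go in the tray (tilt < 0.15 rad); a third is held by its frosted edges, still, upright and square to the light (0.17 rad), its centre off the light's axis < 6 mm sideways, < 15 mm in height, < 25 mm from mid-gap along it, clear of the instrument; the fourth has moved < 15 mm ((((x of blank1 in the frame of tray between -0.066 and 0.066 m and y of blank1 in the frame of tray between -0.041 and 0.041 m and z of blank1 in the frame of tray between 0 and 0.008 m and angle between blank1's own z axis and vertical below 0.15 rad and contact force between the fingers and blank1 below 0.1 N and linear speed of blank1 below 0.03 m/s) and ((x of blank2 in the frame of tray between -0.066 and 0.066 m and y of blank2 in the frame of tray between -0.041 and 0.041 m and z of blank2 in the frame of tray between 0 and 0.008 m and angle between blank2's own z axis and vertical below 0.15 rad and contact force between the fingers and blank2 below 0.1 N and linear speed of blank2 below 0.03 m/s) or (x of blank3 in the frame of tray between -0.066 and 0.066 m and y of blank3 in the frame of tray between -0.041 and 0.041 m and z of blank3 in the frame of tray between 0 and 0.008 m and angle between blank3's own z axis and vertical below 0.15 rad and contact force between the fingers and blank3 below 0.1 N and linear speed of blank3 below 0.03 m/s) or (x of blank4 in the frame of tray between -0.066 and 0.066 m and y of blank4 in the frame of tray between -0.041 and 0.041 m and z of blank4 in the frame of tray between 0 and 0.008 m and angle between blank4's own z axis and vertical below 0.15 rad and contact force between the fingers and blank4 below 0.1 N and linear speed of blank4 below 0.03 m/s))) or ((x of blank2 in the frame of tray between -0.066 and 0.066 m and y of blank2 in the frame of tray between -0.041 and 0.041 m and z of blank2 in the frame of tray between 0 and 0.008 m and angle between blank2's own z axis and vertical below 0.15 rad and contact force between the fingers and blank2 below 0.1 N and linear speed of blank2 below 0.03 m/s) and ((x of blank3 in the frame of tray between -0.066 and 0.066 m and y of blank3 in the frame of tray between -0.041 and 0.041 m and z of blank3 in the frame of tray between 0 and 0.008 m and angle between blank3's own z axis and vertical below 0.15 rad and contact force between the fingers and blank3 below 0.1 N and linear speed of blank3 below 0.03 m/s) or (x of blank4 in the frame of tray between -0.066 and 0.066 m and y of blank4 in the frame of tray between -0.041 and 0.041 m and z of blank4 in the frame of tray between 0 and 0.008 m and angle between blank4's own z axis and vertical below 0.15 rad and contact force between the fingers and blank4 below 0.1 N and linear speed of blank4 below 0.03 m/s))) or ((x of blank3 in the frame of tray between -0.066 and 0.066 m and y of blank3 in the frame of tray between -0.041 and 0.041 m and z of blank3 in the frame of tray between 0 and 0.008 m and angle between blank3's own z axis and vertical below 0.15 rad and contact force between the fingers and blank3 below 0.1 N and linear speed of blank3 below 0.03 m/s) and (x of blank4 in the frame of tray between -0.066 and 0.066 m and y of blank4 in the frame of tray between -0.041 and 0.041 m and z of blank4 in the frame of tray between 0 and 0.008 m and angle between blank4's own z axis and vertical below 0.15 rad and contact force between the fingers and blank4 below 0.1 N and linear speed of blank4 below 0.03 m/s))) and ((x of blank1_mid in the frame of light between -0.006 and 0.006 m and y of blank1_mid in the frame of light between -0.025 and 0.025 m and z of blank1_mid in the frame of light between -0.015 and 0.015 m and angle between the x axis of blank1 and the y axis of spectroscope, either way round below 0.17 rad and angle between blank1's own z axis and vertical below 0.17 rad and contact force between the fingers and blank1 above 2 N and not (contact force between the fingers and blank1_c1 above 0.3 N or contact force between the fingers and blank1_c2 above 0.3 N) and contact force between blank1 and spectroscope below 0.1 N and linear speed of blank1 below 0.02 m/s) or (x of blank2_mid in the frame of light between -0.006 and 0.006 m and y of blank2_mid in the frame of light between -0.025 and 0.025 m and z of blank2_mid in the frame of light between -0.015 and 0.015 m and angle between the x axis of blank2 and the y axis of spectroscope, either way round below 0.17 rad and angle between blank2's own z axis and vertical below 0.17 rad and contact force between the fingers and blank2 above 2 N and not (contact force between the fingers and blank2_c1 above 0.3 N or contact force between the fingers and blank2_c2 above 0.3 N) and contact force between blank2 and spectroscope below 0.1 N and linear speed of blank2 below 0.02 m/s) or (x of blank3_mid in the frame of light between -0.006 and 0.006 m and y of blank3_mid in the frame of light between -0.025 and 0.025 m and z of blank3_mid in the frame of light between -0.015 and 0.015 m and angle between the x axis of blank3 and the y axis of spectroscope, either way round below 0.17 rad and angle between blank3's own z axis and vertical below 0.17 rad and contact force between the fingers and blank3 above 2 N and not (contact force between the fingers and blank3_c1 above 0.3 N or contact force between the fingers and blank3_c2 above 0.3 N) and contact force between blank3 and spectroscope below 0.1 N and linear speed of blank3 below 0.02 m/s) or (x of blank4_mid in the frame of light between -0.006 and 0.006 m and y of blank4_mid in the frame of light between -0.025 and 0.025 m and z of blank4_mid in the frame of light between -0.015 and 0.015 m and angle between the x axis of blank4 and the y axis of spectroscope, either way round below 0.17 rad and angle between blank4's own z axis and vertical below 0.17 rad and contact force between the fingers and blank4 above 2 N and not (contact force between the fingers and blank4_c1 above 0.3 N or contact force between the fingers and blank4_c2 above 0.3 N) and contact force between blank4 and spectroscope below 0.1 N and linear speed of blank4 below 0.02 m/s)) and ((distance of blank1 from where it was at the start of the episode below 0.015 m and angle between blank1's own z axis and vertical below 0.15 rad and contact force between the fingers and blank1 below 0.1 N) or (distance of blank2 from where it was at the start of the episode below 0.015 m and angle between blank2's own z axis and vertical below 0.15 rad and contact force between the fingers and blank2 below 0.1 N) or (distance of blank3 from where it was at the start of the episode below 0.015 m and angle between blank3's own z axis and vertical below 0.15 rad and contact force between the fingers and blank3 below 0.1 N) or (distance of blank4 from where it was at the start of the episode below 0.015 m and angle between blank4's own z axis and vertical below 0.15 rad and contact force between the fingers and blank4 below 0.1 N))); the arm keeps its last pose, push and grip.
It fails at once if a finger touches a polished face of a blank (over 0.3 N) (contact force between the fingers and blank1_c1 above 0.3 N or contact force between the fingers and blank1_c2 above 0.3 N or contact force between the fingers and blank2_c1 above 0.3 N or contact force between the fingers and blank2_c2 above 0.3 N or contact force between the fingers and blank3_c1 above 0.3 N or contact force between the fingers and blank3_c2 above 0.3 N or contact force between the fingers and blank4_c1 above 0.3 N or contact force between the fingers and blank4_c2 above 0.3 N).
It fails at once if a blank is dropped (faster than 0.5 m/s while not in the fingers) ((linear speed of blank1 above 0.5 m/s and contact force between the fingers and blank1 below 0.1 N) or (linear speed of blank2 above 0.5 m/s and contact force between the fingers and blank2 below 0.1 N) or (linear speed of blank3 above 0.5 m/s and contact force between the fingers and blank3 below 0.1 N) or (linear speed of blank4 above 0.5 m/s and contact force between the fingers and blank4 below 0.1 N)).
It fails at once if the robot or a blank bumps the spectroscope (over 2 N) (contact force between any of the arm, the fingers, blank1, blank2, blank3, blank4 and spectroscope above 2 N).
It fails at once if another thing on the bench is moved by more than 20 mm (distance of any of collet, mandrel, pliers, loupe, hammer, file, jar from where it was at the start of the episode above 0.02 m).
It also fails if it takes over 72 s, if anything falls off the work surface, if the arm or the gripper's body presses on something with over 40 N, if the wrist force passes 120 N, or if a joint passes its speed limit or range.

### The arm

A 6-joint arm with a two-finger parallel gripper is mounted at the origin on the work surface. World frame = base frame: x ahead of the robot, y to its left, z up, the work surface at z = 0. Lengths are in m, angles in rad, forces in N, time in s.
With the tool pointing down it reaches from about 0.25 to 0.775 m from the base axis. Payload 4 kg.
Tool frame: the origin (TCP) lies at the very end of the fingers, on their centre line; the grasp point (between the pads) lies 19 mm behind it (tcp_to_grasp is the distance from the TCP to the grasp point, in m); z points along the fingers, y is the line along which they close (so a half turn about z gives the same grasp; the last joint's range is limited). The gripper opens to 94 mm and grips with 3 to 60 N. Pads are 16 mm wide; open, the fingers measure 119 mm over their backs; the gripper's body (75 mm by 177 mm) begins 78 mm behind the grasp point.
Start: joints at [1.018, 0.087, 1.371, -0, 1.684, -0.103], TCP at [0.239, 0.495, 0.206] pointing down, gripper open.
Joint ranges: [-3.1, 3.1], [-0.76, 2.03], [0.27, 2.55], [-1.08, 4.22], [0.17, 2.65], [-2.57, 2.57]. Speed limits (rad/s): [2.79, 2.79, 3.14, 3.14, 3.14, 3.14].

### API

Orientations are given as [roll, pitch, yaw] about the fixed x, y, z axes, in that order (R = Rz(yaw) Ry(pitch) Rx(roll)).
In Python, from bench import * gives the robot as it stands.
- The arm moves only by the tool advance, called after "Emit:" by a JSON object that holds its "fn" and its "kwargs". Schema: {"type":"object","properties":{"motion":{"type":"array","items":{"type":"number"},"minItems":5,"maxItems":100},"only":{"type":"string"},"quiet":{"type":"boolean"},"lines":{"type":"string"}},"required":["motion"],"additionalProperties":false}. motion is one flat list of numbers that holds 1 to 20 rows one after another, with no inner brackets; each row has 5 numbers: the finger opening in m, then dx, dy, dz in shares of 0.2 m (1.0 is 0.2 m), then a turn about the tool's z in normalised numbers (1 is 2 pi rad); each row shifts and turns the commanded pose from where the row before left it, along the tool's axes as they then stand; what a row does not reach is not made up. A row lasts 1/12 s, in which the tool goes at most 0.0417 m and 0.125 rad, less where a joint would pass 70% of its speed; a pose out of reach is approached as far as the arm can. The fingers move at their own pace and stop on an object; the grip force is fixed at half the most. Time passes only in rows, so rows that do not move let the fingers close. The tool returns the time, the measured TCP pose, the force, the opening and the grip force at its end. only (a regular expression) keeps the lines of the reply that match it, lines (a string "A,B") keeps lines A to B, and quiet returns only ok. Shift and turn numbers lie between -1 and 1, and a call with a number outside is refused. Input that does not fit is refused with a message, and nothing moves.
- get_obs(): the state, without advancing time (a new reading comes with each control period).
- snapshot(name): name is "scene" or "top" or "wrist"; returns a dict with "color" (384x512x3 uint8, blue, green, red), "fx", "fy", "cx", "cy" (pixels), "extrinsics" (4x4, takes a point from world to camera coordinates). Camera axes: x right, y down, z forward; pixel columns grow to the right and rows downward; lengths in m; the calibration is good to about 2 mm. A picture is of the moment at which its call begins. There is no depth.
- close_job(): hands the job in; it is judged then, once.
The state is a dict: "time": time; "joint_positions": joint angles; "qvel": joint speeds; "joint_torque": joint torques, N m; "tool_pos": TCP position; "ee_rot": TCP orientation; "wrist_force": force on the tool from outside, world axes, zero at the start; "wrist_torque": the same for the moment, N m; "width": finger opening in m; "finger_force": force on a finger pad.
Only numpy, scipy, OpenCV 4.12 (cv2) and the standard library are available. Lean on these libraries where they do the work, as an engineer would, in place of code of your own. Each camera call takes 0.05 s, during which the arm holds its last target. There are 200 camera calls.

## Working session

There is one attempt and no reset: what is moved stays moved. The work goes in short steps, Python scripts to look and compute and a tool call to move; the robot and the scene stay as the last step left them, time stands still between calls to the robot, and variables do not carry over. Pictures are saved under pics/ and viewed, at most 10 in all, crops included, and the job is handed in when it is done.

```bash
mkdir -p pics; python3 - <<'E'
from bench import *
import cv2,numpy as np
o=get_obs();print(o['tool_pos'],o['ee_rot'],o['width'],o['time'])
for n in("scene","top"):
    s=snapshot(n);cv2.imwrite(f'pics/{n}0.png',s['color']);print(n,s['fx'],s['cx'],s['cy'],np.round(s['extrinsics'],3).tolist())
    np.savez(f'{n}0.npz',**s)
t=cv2.imread('pics/top0.png');cv2.imwrite('pics/top0b.png',cv2.resize(t,(800,600),interpolation=cv2.INTER_CUBIC))
E
```

```text
[0.23885995 0.49480968 0.20432313] [-3.13942107e+00 -2.04733774e-04  2.69177312e+00] 0.09426925387477018 0.0
scene 398.01530527135355 258.4739946461616 193.194931665155 [[-0.177, 0.984, 0.015, 0.095], [0.518, 0.106, -0.849, -0.219], [-0.837, -0.142, -0.528, 1.344], [0.0, 0.0, 0.0, 1.0]]
top 362.0584021350665 258.26311715668714 188.48519090068427 [[0.017, -0.999, 0.039, -0.031], [-0.983, -0.024, -0.182, 0.569], [0.183, -0.035, -0.982, 0.915], [0.0, 0.0, 0.0, 1.0]]
```

View pics/top0b.png

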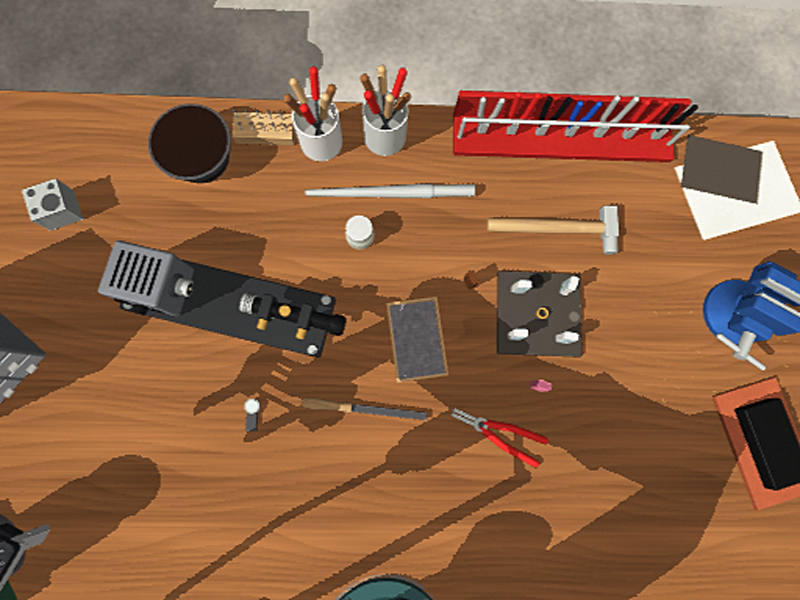

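View pics/scene0.png

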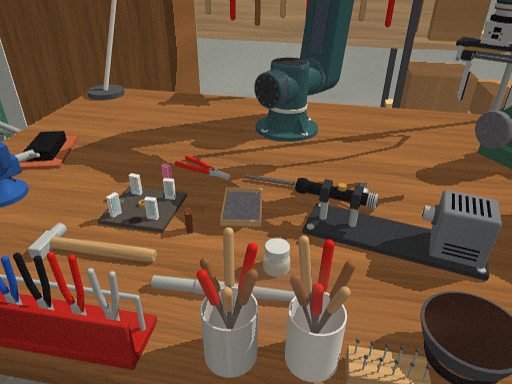

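The top view (800x600) shows the four white blanks on the board at (522,287), (570,287), (519,333) and (567,337). They could be confused with the brown look-alike at (480,278) and the pink one at (541,385), neither of which is meant. The tray is at (418,338) and the spectroscope gap at (215,295). The scene view agrees: blanks at about (113,205), (135,184), (168,189) and (151,209), brown at (189,220), pink at (166,171).

```bash
cat > h.py <<'E'
import numpy as np,cv2
from scipy.spatial.transform import Rotation as R
def ray(s,uv,z):
    E=np.array(s['extrinsics']);r=E[:3,:3].T;c=-r@E[:3,3]
    d=r@np.array([(uv[0]-s['cx'])/s['fx'],(uv[1]-s['cy'])/s['fy'],1.]);return c+d*(z-c[2])/d[2]
def proj(s,p):
    E=np.array(s['extrinsics']);q=E[:3,:3]@np.asarray(p)+E[:3,3];return np.array([s['fx']*q[0]/q[2]+s['cx'],s['fy']*q[1]/q[2]+s['cy']])
def tool(o,p):  # world target TCP -> tool-axis shift
    return R.from_euler('xyz',o['ee_rot']).as_matrix().T@(np.asarray(p)-o['tool_pos'])
E
python3 - <<'E'
from h import *
from bench import *
s=np.load('top0.npz');k=.64
for n,uv,z in [('b_fl',(522,287),.04),('b_fr',(570,287),.04),('b_nl',(519,333),.04),('b_nr',(567,337),.04),('collet',(543,313),.02),('tray',(418,338),.01),('baseNE',(327,297),.016),('baseSE',(313,352),.016),('tr1',(388,303),.014),('tr2',(437,297),.014),('tr3',(448,375),.014),('tr4',(399,381),.014),('brown',(480,278),.02),('pink',(541,385),.02),('jar',(359,232),.05)]:
    print(n,np.round(ray(s,np.array(uv)*k,z),3))
t=cv2.imread('pics/top0.png')[165:240,305:385];cv2.imwrite('pics/c1.png',cv2.resize(t,(640,600),interpolation=cv2.INTER_CUBIC))
w=snapshot('wrist');E=np.array(w['extrinsics']);o=get_obs();T=np.eye(4);T[:3,:3]=R.from_euler('xyz',o['ee_rot']).as_matrix();T[:3,3]=o['tool_pos']
print(w['fx'],np.round(E@T,3))
print(tool(o,[.5,-.25,.3]))
E
```

```text
b_fl [ 0.59  -0.227  0.04 ]
b_fr [ 0.592 -0.312  0.04 ]
b_nl [ 0.509 -0.22   0.04 ]
b_nr [ 0.504 -0.304  0.04 ]
collet [ 0.548 -0.269  0.02 ]
tray [ 0.5   -0.048  0.01 ]
baseNE [0.569 0.115 0.016]
baseSE [0.471 0.135 0.016]
tr1 [0.561 0.007 0.014]
tr2 [ 0.574 -0.08   0.014]
tr3 [ 0.436 -0.1    0.014]
tr4 [ 0.424 -0.015  0.014]
brown [ 0.609 -0.157  0.02 ]
pink [ 0.422 -0.262  0.02 ]
jar [0.679 0.061 0.05 ]
301.8201131813471 [[ 0.001  1.     0.001 -0.   ]
 [-0.963  0.001 -0.27   0.028]
 [-0.27  -0.001  0.963  0.193]
 [ 0.     0.     0.     1.   ]]
[-0.55899665 -0.55748799 -0.09460196]
```

View pics/c1.png

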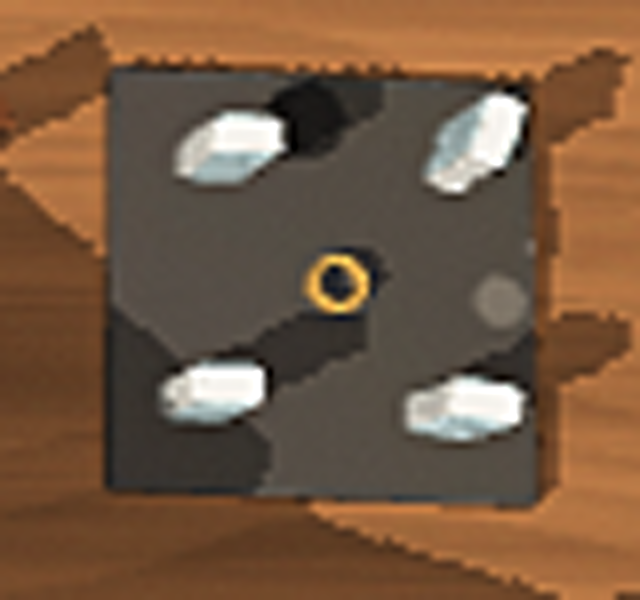

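The crop confirms four white blanks with clear faces at crop pixels (230,148), (477,143), (215,390) and (465,408), around the brass collet at (337,283). I'll take the two left ones for the tray and the near-right one for the light, leaving the far-right one. First I move the wrist over the board for a closer look.

The rows are not in the units I measure in: shifts go in shares of 0.2 m and turns go in shares of 2 pi rad. I convert before sending: -0.029 m / 0.2 = -0.145, -0.028 m / 0.2 = -0.14.

Emit:
{"fn": "advance", "kwargs": {"motion": [0.05, -0.14, -0.145, 0, 0, 0.05, -0.14, -0.145, 0, 0, 0.05, -0.14, -0.145, 0, 0, 0.05, -0.14, -0.145, 0, 0, 0.05, -0.14, -0.145, 0, 0, 0.05, -0.14, -0.145, 0, 0, 0.05, -0.14, -0.145, 0, 0, 0.05, -0.14, -0.145, 0, 0, 0.05, -0.14, -0.145, 0, 0, 0.05, -0.14, -0.145, 0, 0, 0.05, -0.14, -0.145, 0, 0, 0.05, -0.14, -0.145, 0, 0, 0.05, -0.14, -0.145, 0, 0, 0.05, -0.14, -0.145, 0, 0, 0.05, -0.14, -0.145, 0, 0, 0.05, -0.14, -0.145, 0, 0, 0.05, -0.14, -0.145, 0, 0, 0.05, -0.14, -0.145, 0, 0, 0.05, -0.14, -0.145, 0, 0, 0.05, -0.14, -0.145, 0, 0]}}

```text
time: 1.82
tool_pos: [0.4913, -0.2725, 0.2049]
ee_rot: [3.141, -0.001, 2.691]
wrist_force: [0.0, -0.0, 0.4]
width: 0.0503
finger_force: 0.0
```

Emit:
{"fn": "advance", "kwargs": {"motion": [0.05, 0, 0, 0, -0.0175, 0.05, 0, 0, 0, -0.0175, 0.05, 0, 0, 0, -0.0175, 0.05, 0, 0, 0, -0.0175, 0.05, 0, 0, 0, 0, 0.05, 0, 0, 0, 0]}}

```text
time: 2.32
tool_pos: [0.4911, -0.2704, 0.205]
ee_rot: [3.141, -0.001, 3.129]
wrist_force: [0.6, -1.0, -0.3]
width: 0.0503
finger_force: 0.0
```

```bash
python3 - <<'E'
from bench import *
from h import *
w=snapshot('wrist');np.savez('w1.npz',**w);cv2.imwrite('pics/w1.png',cv2.resize(w['color'],(800,600)))
E
```

```text
(no output)
```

View pics/w1.png

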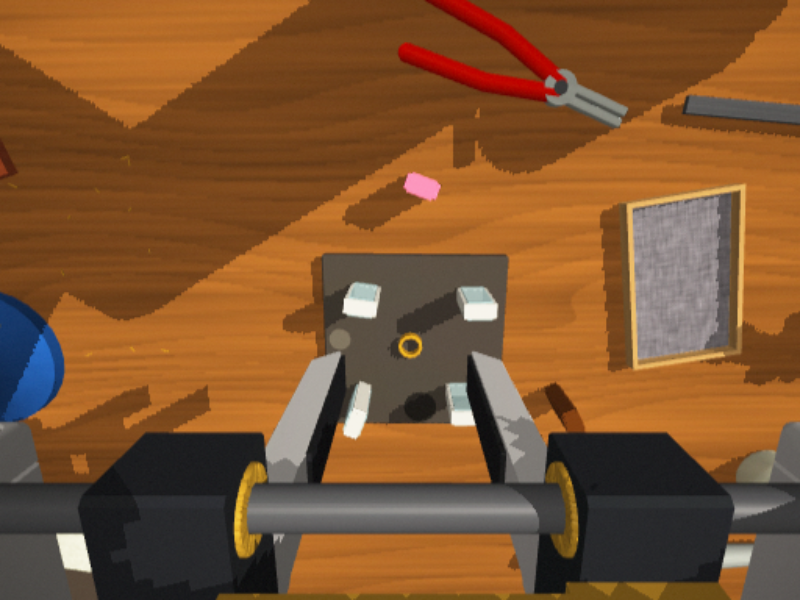

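The wrist view shows the near blanks at (477,303) and (362,300), the far ones at (462,403) and (357,410), and the tray at (685,275). Image up is toward the robot and image right is +y. I move in closer so the camera looks nearly straight down on the tops.

Emit:
{"fn": "advance", "kwargs": {"motion": [0.05, -0.175, 0, 0.1, 0, 0.05, -0.175, 0, 0.1, 0, 0.05, 0, 0, 0, 0, 0.05, 0, 0, 0, 0, 0.05, 0, 0, 0, 0]}}

```text
time: 2.78
tool_pos: [0.5609, -0.271, 0.1654]
ee_rot: [3.141, -0.001, 3.131]
wrist_force: [-0.4, 0.2, 0.6]
width: 0.0502
finger_force: 0.0
```

```bash
cat > blk.py <<'E'
from bench import *
from h import *
import sys
def blobs(w,thr=205,z=.062):
    m=(w['color'].min(2)>thr).astype(np.uint8)
    for c in cv2.findContours(m,cv2.RETR_EXTERNAL,cv2.CHAIN_APPROX_NONE)[0]:
        a=cv2.contourArea(c)
        if a<80: continue
        P=np.array([ray(w,p[0],z)[:2] for p in c])
        if abs(P[:,0]-.548).max()>.09 or abs(P[:,1]+.269).max()>.09: continue
        (x,y),(s1,s2),an=cv2.minAreaRect((P*1e4).astype(np.float32)); an=np.radians(an)
        if s1<s2: an+=np.pi/2
        an=(an+np.pi/2)%np.pi-np.pi/2
        print('px',c[:,0].mean(0).round(),'xy',round(x/1e4,4),round(y/1e4,4),'size mm',round(s1/10,1),round(s2/10,1),'long axis ang',round(an,3))
if __name__=='__main__':
    w=snapshot('wrist');np.savez('w2.npz',**w)
    for t in (190,215): blobs(w,t);print()
    cv2.imwrite('pics/w2.png',cv2.resize(w['color'][60:310,110:410],(800,600),interpolation=cv2.INTER_CUBIC))
E
python3 blk.py
```

```text
px [304. 223.] xy 0.5899 -0.2252 size mm 12.0 23.1 long axis ang -1.509
px [224. 220.] xy 0.5869 -0.3074 size mm 11.9 36.6 long axis ang -0.337
px [317. 138.] xy 0.5059 -0.2172 size mm 22.5 12.7 long axis ang 1.562
px [224. 135.] xy 0.502 -0.3027 size mm 23.3 13.8 long axis ang 1.42

px [305. 223.] xy 0.5898 -0.2256 size mm 10.6 22.0 long axis ang -1.549
px [222. 227.] xy 0.5935 -0.3098 size mm 11.0 22.3 long axis ang -0.372
px [317. 138.] xy 0.5059 -0.2172 size mm 22.5 12.7 long axis ang 1.562
px [224. 135.] xy 0.5023 -0.3028 size mm 23.2 12.7 long axis ang 1.41
```

View pics/w2.png

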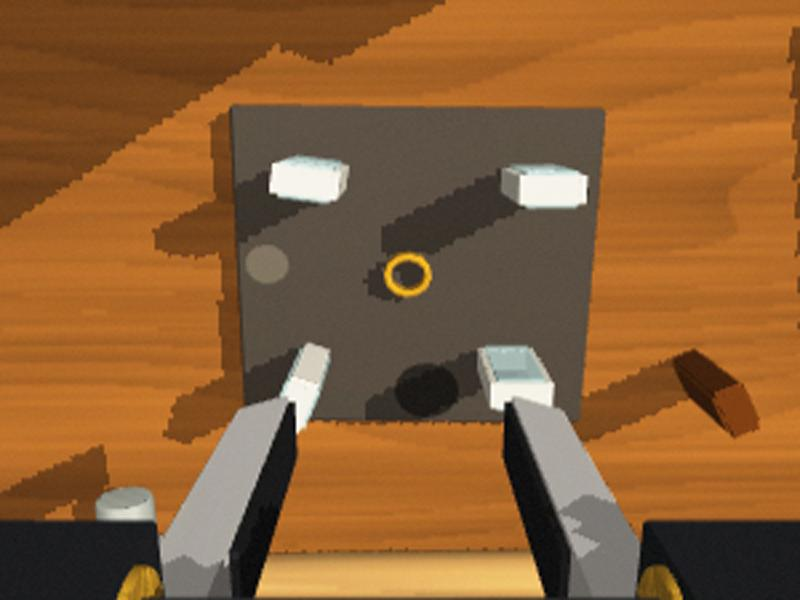

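The crop shows the two near blanks cleanly from above, at crop pixels (310,180) and (545,187). The left-near blank is at (0.506,-0.217) with its long axis along tool y, so I take it first.

Converted, 0.035 m / 0.2 = 0.175, 0.0275 m / 0.2 = 0.1375.

Emit:
{"fn": "advance", "kwargs": {"motion": [0.05, 0.1375, 0.135, 0, 0, 0.05, 0.1375, 0.135, 0, 0, 0.05, 0, 0, 0, 0, 0.05, 0, 0, 0.175, 0, 0.05, 0, 0, 0.175, 0, 0.05, 0, 0, 0, 0, 0.05, 0, 0, 0, 0]}}

```text
time: 3.42
tool_pos: [0.5055, -0.2164, 0.0957]
ee_rot: [3.141, -0.001, 3.131]
wrist_force: [0.2, -0.3, -0.4]
width: 0.05
finger_force: 0.0
```

Converted, 0.03 m / 0.2 = 0.15, 0.0125 m / 0.2 = 0.0625.

Emit:
{"fn": "advance", "kwargs": {"motion": [0.05, 0, 0, 0.15, 0, 0.05, 0, 0, 0.15, 0, 0.05, 0, 0, 0.0625, 0, 0.05, 0, 0, 0, 0, 0.02, 0, 0, 0, 0, 0.02, 0, 0, 0, 0, 0.02, 0, 0, 0, 0, 0.02, 0, 0, 0, 0, 0.02, 0, 0, 0, 0, 0.02, 0, 0, 0, 0]}}

```text
time: 4.25
tool_pos: [0.5079, -0.2172, 0.0247]
ee_rot: [-3.14, 0.003, 3.132]
wrist_force: [-1.0, -0.1, 5.6]
width: 0.0239
finger_force: 30.0
```

Converted, 0.04 m / 0.2 = 0.2, -0.015 m / 0.2 = -0.075, -0.075 rad / 6.2832 = -0.0119.

Emit:
{"fn": "advance", "kwargs": {"motion": [0.02, 0, 0, -0.075, 0, 0.02, 0, 0, -0.15, 0, 0.02, 0, 0, -0.15, 0, 0.02, 0.05, 0.2, 0, 0, 0.02, 0.05, 0.2, 0, 0, 0.02, 0.05, 0.2, 0, 0, 0.02, 0.03, 0.2, 0, 0, 0.02, 0, 0, 0, -0.0119, 0.02, 0, 0, 0, -0.0119, 0.02, 0, 0, 0, 0, 0.02, 0, 0, 0, 0, 0.02, 0, 0, 0, 0]}}

```text
time: 5.25
tool_pos: [0.4723, -0.0565, 0.0978]
ee_rot: [3.141, -0.0, -3.004]
wrist_force: [-0.4, 0.3, -0.2]
width: 0.0238
finger_force: 30.0
```

```bash
python3 - <<'E'
from bench import *
from h import *
o=get_obs();print(tool(o,[.470,-.0515,.05]),o['finger_force'])
w=snapshot('wrist');cv2.imwrite('pics/w3.png',cv2.resize(w['color'],(800,600)))
E
```

```text
[0.0015845  0.00529376 0.04784709] 29.999804198741913
```

View pics/w3.png

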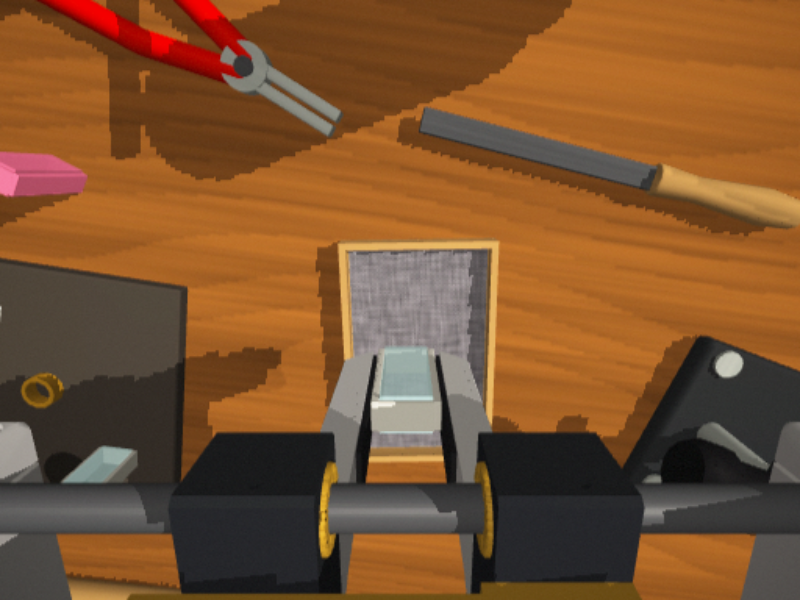

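The wrist view shows the blank gripped upright by its frosted edges at (408,390). The tray is square below it, with its near rim from (340,243) to (498,240) and far rim near row 455.

Converted, 0.02 m / 0.2 = 0.1, 0.005 m / 0.2 = 0.025.

```bash
python3 - <<'E'
from bench import *
from h import *
w=snapshot('wrist')
for uv in((340,243),(498,240),(375,457)): print(np.round(ray(w,np.array(uv)*.64,.014),4))
E
```

```text
[ 0.4356 -0.0981  0.014 ]
[ 0.4218 -0.0114  0.014 ]
[ 0.5677 -0.0624  0.014 ]
```

Emit:
{"fn": "advance", "kwargs": {"motion": [0.02, 0.0075, 0.025, 0.1, 0, 0.02, 0, 0, 0.1, 0, 0.02, 0, 0, 0.1, 0, 0.02, 0, 0, 0, 0, 0.02, 0, 0, 0, 0]}}

```text
time: 5.77
tool_pos: [0.4692, -0.0517, 0.037]
ee_rot: [3.14, -0.003, -3.003]
wrist_force: [-0.4, -0.2, -1.2]
width: 0.0238
finger_force: 30.0
```

Converted, 0.009 m / 0.2 = 0.045, 0.002 m / 0.2 = 0.01.

Emit:
{"fn": "advance", "kwargs": {"motion": [0.02, 0, 0, 0.045, 0, 0.02, 0, 0, 0.04, 0, 0.02, 0, 0, 0.01, 0, 0.02, 0, 0, 0.005, 0, 0.02, 0, 0, 0, 0, 0.02, 0, 0, 0, 0]}}

```text
time: 6.27
tool_pos: [0.4705, -0.0516, 0.0183]
ee_rot: [-3.141, 0.001, -3.001]
wrist_force: [0.2, 0.0, -0.5]
width: 0.0235
finger_force: 30.0
```

Converted, 0.001 m / 0.2 = 0.005.

Emit:
{"fn": "advance", "kwargs": {"motion": [0.02, 0, 0, 0.005, 0, 0.02, 0, 0, 0, 0, 0.02, 0, 0, 0, 0]}}

```text
time: 6.52
tool_pos: [0.4703, -0.0515, 0.0171]
ee_rot: [-3.142, 0.0, -3.001]
wrist_force: [-0.5, -0.3, -0.9]
width: 0.0238
finger_force: 30.0
```

Emit:
{"fn": "advance", "kwargs": {"motion": [0.02, 0, 0, 0.005, 0, 0.02, 0, 0, 0, 0, 0.02, 0, 0, 0, 0]}}

```text
time: 6.77
tool_pos: [0.4705, -0.0516, 0.0167]
ee_rot: [-3.141, 0.001, -3.001]
wrist_force: [-1.5, 0.2, 4.0]
width: 0.0239
finger_force: 30.0
```

The force shows it touching the felt. I release and lift straight up.

Converted, -0.035 m / 0.2 = -0.175, -0.02 m / 0.2 = -0.1.

Emit:
{"fn": "advance", "kwargs": {"motion": [0.044, 0, 0, 0, 0, 0.044, 0, 0, 0, 0, 0.044, 0, 0, 0, 0, 0.044, 0, 0, 0, 0, 0.044, 0, 0, -0.1, 0, 0.044, 0, 0, -0.175, 0, 0.044, 0, 0, -0.175, 0, 0.044, 0, 0, -0.175, 0, 0.05, 0, 0, 0, 0, 0.05, 0, 0, 0, 0]}}

```text
time: 7.6
tool_pos: [0.4719, -0.0519, 0.1435]
ee_rot: [-3.14, 0.006, -3.001]
wrist_force: [-0.3, 0.6, -0.4]
width: 0.0496
finger_force: 0.0
```

```bash
python3 - <<'E'
from bench import *
from h import *
o=get_obs();print(tool(o,[.61,-.226,.14]),np.linalg.norm([.61,.226]))
w=snapshot('wrist');cv2.imwrite('pics/w4.png',w['color'])
m=(w['color'].min(2)>200).astype(np.uint8)
for c in cv2.findContours(m,0,cv2.CHAIN_APPROX_NONE)[0]:
    if cv2.contourArea(c)>60:
        p=c[:,0].mean(0);print(p,ray(w,p,.054)[:2],cv2.minAreaRect(c)[1])
E
```

```text
[-0.11239583 -0.19166711  0.00454939] 0.6505197921662338
[260.5        196.35714286] [ 0.46857803 -0.05120154] (12.0, 25.0)
```

The blank stands at (0.4686,-0.0512) in the tray. Next, the far-left blank, with the camera above it.

Converted, -0.0283 m / 0.2 = -0.1415, -0.0225 m / 0.2 = -0.1125, 0.075 rad / 6.2832 = 0.0119.

Emit:
{"fn": "advance", "kwargs": {"motion": [0.05, -0.1125, -0.1415, 0, 0, 0.05, -0.1125, -0.1415, 0, 0, 0.05, -0.1125, -0.1415, 0, 0, 0.05, -0.1125, -0.1415, 0, 0, 0.05, -0.1125, -0.1415, 0, 0, 0.05, -0.1125, -0.1415, 0, 0, 0.05, -0.1125, -0.1415, 0, 0, 0.05, 0, 0, 0, 0.0119, 0.05, 0, 0, 0, 0.0119, 0.05, 0, 0, 0, 0, 0.05, 0, 0, 0, 0, 0.05, 0, 0, 0, 0]}}

```text
time: 8.65
tool_pos: [0.6531, -0.2252, 0.1396]
ee_rot: [3.141, -0.002, 3.134]
wrist_force: [0.3, 0.7, -0.7]
width: 0.05
finger_force: 0.0
```

```bash
python3 blk.py; python3 -c "
import cv2;i=cv2.imread('pics/w2.png')
import numpy as np;s=np.load('w2.npz')['color'][60:260,150:400];cv2.imwrite('pics/w5.png',cv2.resize(s,(750,600),interpolation=2))"
```

```text
px [258. 132.] xy 0.5904 -0.2252 size mm 22.6 13.0 long axis ang 1.564
px [157. 138.] xy 0.5946 -0.3096 size mm 12.6 23.5 long axis ang -0.365
px [155.  15.] xy 0.5035 -0.3025 size mm 23.2 12.2 long axis ang 1.374

px [258. 132.] xy 0.5904 -0.2251 size mm 22.6 11.4 long axis ang 1.564
px [157. 138.] xy 0.5946 -0.3103 size mm 10.6 23.2 long axis ang -0.389
px [155.  15.] xy 0.5034 -0.3025 size mm 22.6 10.3 long axis ang 1.443
```

View pics/w5.png

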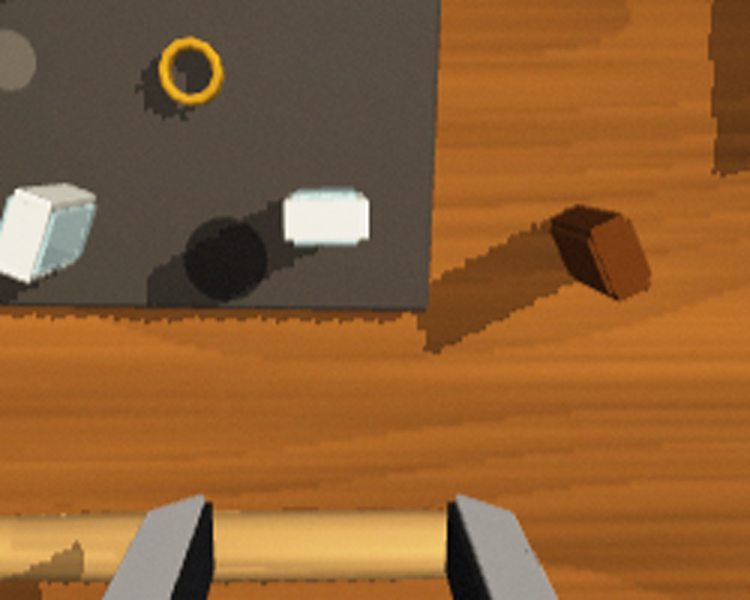

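The crop shows the far-left blank's top at (327,217), square to the tool, the black shadow disc beside it, and the brown decoy clear at (605,250). I grip it at (0.5904,-0.2252).

Converted, 0.0315 m / 0.2 = 0.1575, 0.031 m / 0.2 = 0.155.

Emit:
{"fn": "advance", "kwargs": {"motion": [0.05, 0.1575, 0, 0, 0, 0.05, 0.155, 0, 0, 0, 0.05, 0, 0, 0, 0, 0.05, 0, 0, 0.15, 0, 0.05, 0, 0, 0, 0, 0.05, 0, 0, 0, 0]}}

```text
time: 9.2
tool_pos: [0.5903, -0.2242, 0.1096]
ee_rot: [3.14, -0.003, 3.133]
wrist_force: [0.2, 0.1, -0.1]
width: 0.0499
finger_force: 0.0
```

Emit:
{"fn": "advance", "kwargs": {"motion": [0.05, 0, 0, 0.15, 0, 0.05, 0, 0, 0.15, 0, 0.05, 0, 0, 0.11, 0, 0.05, 0, 0, 0.015, 0, 0.05, 0, 0, 0, 0, 0.02, 0, 0, 0, 0, 0.02, 0, 0, 0, 0, 0.02, 0, 0, 0, 0, 0.02, 0, 0, 0, 0, 0.02, 0, 0, 0, 0]}}

```text
time: 10.03
tool_pos: [0.5923, -0.2255, 0.0277]
ee_rot: [-3.14, 0.003, 3.132]
wrist_force: [-0.4, 0.4, 2.8]
width: 0.0235
finger_force: 30.0
```

Converted, 0.0374 m / 0.2 = 0.187, -0.03 m / 0.2 = -0.15, -0.075 rad / 6.2832 = -0.0119.

Emit:
{"fn": "advance", "kwargs": {"motion": [0.02, 0, 0, -0.075, 0, 0.02, 0, 0, -0.15, 0, 0.02, 0, 0, -0.15, 0, 0.02, 0.064, 0.187, 0, 0, 0.02, 0.064, 0.187, 0, 0, 0.02, 0.064, 0.187, 0, 0, 0.02, 0.064, 0.187, 0, 0, 0.02, 0.064, 0.187, 0, 0, 0.02, 0, 0, 0, -0.0119, 0.02, 0, 0, 0, -0.0119, 0.02, 0, 0, 0, 0, 0.02, 0, 0, 0, 0, 0.02, 0, 0, 0, 0]}}

```text
time: 11.12
tool_pos: [0.5293, -0.0378, 0.1011]
ee_rot: [-3.142, 0.0, -3.003]
wrist_force: [0.9, 0.4, -0.1]
width: 0.0238
finger_force: 30.0
```

```bash
python3 - <<'E'
from bench import *
from h import *
o=get_obs();print(tool(o,[.528,-.039,.04]),o['finger_force'])
E
```

```text
[ 0.00143321 -0.00103791  0.06108836] 29.99922126531601
```

Converted, 0.03 m / 0.2 = 0.15, 0.012 m / 0.2 = 0.06.

Emit:
{"fn": "advance", "kwargs": {"motion": [0.02, 0, 0, 0.15, 0, 0.02, 0, 0, 0.15, 0, 0.02, 0, 0, 0.06, 0, 0.02, 0, 0, 0.025, 0, 0.02, 0, 0, 0, 0, 0.02, 0, 0, 0, 0]}}

```text
time: 11.62
tool_pos: [0.53, -0.0378, 0.025]
ee_rot: [-3.141, 0.001, -3.002]
wrist_force: [-0.0, -0.9, -0.5]
width: 0.0239
finger_force: 30.0
```

Emit:
{"fn": "advance", "kwargs": {"motion": [0.02, 0, 0, 0.0075, 0, 0.02, 0, 0, 0, 0, 0.02, 0, 0, 0, 0]}}

```text
time: 11.87
tool_pos: [0.5301, -0.0376, 0.0238]
ee_rot: [-3.141, 0.002, -3.001]
wrist_force: [-0.8, 0.2, -0.3]
width: 0.0239
finger_force: 30.0
```

Converted, 0.002 m / 0.2 = 0.01.

Emit:
{"fn": "advance", "kwargs": {"motion": [0.02, 0, 0, 0.01, 0, 0.02, 0, 0, 0, 0, 0.02, 0, 0, 0, 0]}}

```text
time: 12.12
tool_pos: [0.5291, -0.0374, 0.0205]
ee_rot: [3.142, 0.0, -3.001]
wrist_force: [-0.5, 0.4, -0.3]
width: 0.0233
finger_force: 30.0
```

Emit:
{"fn": "advance", "kwargs": {"motion": [0.02, 0, 0, 0.0075, 0, 0.02, 0, 0, 0, 0, 0.02, 0, 0, 0, 0]}}

```text
time: 12.37
tool_pos: [0.5294, -0.0375, 0.0196]
ee_rot: [-3.141, 0.001, -3.001]
wrist_force: [-1.7, -0.5, 3.6]
width: 0.0238
finger_force: 30.0
```

Emit:
{"fn": "advance", "kwargs": {"motion": [0.02, 0, 0, 0.0035, 0, 0.02, 0, 0, 0, 0, 0.02, 0, 0, 0, 0]}}

```text
time: 12.62
tool_pos: [0.5295, -0.0375, 0.0196]
ee_rot: [-3.141, 0.001, -3.001]
wrist_force: [-2.0, 0.1, 6.7]
width: 0.0238
finger_force: 30.0
```

Converted, -0.035 m / 0.2 = -0.175, -0.02 m / 0.2 = -0.1.

Emit:
{"fn": "advance", "kwargs": {"motion": [0.044, 0, 0, 0, 0, 0.044, 0, 0, 0, 0, 0.044, 0, 0, 0, 0, 0.044, 0, 0, 0, 0, 0.044, 0, 0, -0.1, 0, 0.044, 0, 0, -0.175, 0, 0.044, 0, 0, -0.175, 0, 0.044, 0, 0, -0.175, 0, 0.05, 0, 0, 0, 0, 0.05, 0, 0, 0, 0]}}

```text
time: 13.45
tool_pos: [0.5309, -0.0377, 0.146]
ee_rot: [-3.14, 0.006, -3.001]
wrist_force: [0.4, -0.5, -0.4]
width: 0.0497
finger_force: 0.0
```

```bash
python3 - <<'E'
from bench import *
from h import *
o=get_obs();print(tool(o,[.578,-.3,.14]))
w=snapshot('wrist')
m=(w['color'].min(2)>200).astype(np.uint8)
for c in cv2.findContours(m,0,cv2.CHAIN_APPROX_NONE)[0]:
    if cv2.contourArea(c)>60:
        p=c[:,0].mean(0);print(p,ray(w,p,.054)[:2],cv2.minAreaRect(c)[1])
E
```

```text
[-0.0099721  -0.26625144  0.0065555 ]
[236.60869565 369.9826087 ] [ 0.73130375 -0.03469689] (55.31300735473633, 4.764628887176514)
[320.49206349 351.76190476] [0.69363262 0.0528722 ] (19.0, 20.0)
[260.30882353 195.73529412] [ 0.52772317 -0.0371621 ] (13.0, 24.0)
[253.86666667 129.24      ] [ 0.46866432 -0.05130183] (15.0, 26.0)
```

Both blanks stand in the tray, tops at pixels (260,196) and (254,129). Now the third, near-right blank.

Converted, -0.038 m / 0.2 = -0.19, -0.0015 m / 0.2 = -0.0075, 0.1 rad / 6.2832 = 0.0159.

Emit:
{"fn": "advance", "kwargs": {"motion": [0.05, -0.0075, -0.19, 0, 0, 0.05, -0.0075, -0.19, 0, 0, 0.05, -0.0075, -0.19, 0, 0, 0.05, -0.0075, -0.19, 0, 0, 0.05, -0.0075, -0.19, 0, 0, 0.05, -0.0075, -0.19, 0, 0, 0.05, -0.0075, -0.19, 0, 0, 0.05, 0, 0, 0, 0.0159, 0.05, 0, 0, 0, 0.0159, 0.05, 0, 0, 0, 0.0143, 0.05, 0, 0, 0, 0, 0.05, 0, 0, 0, 0, 0.05, 0, 0, 0, 0]}}

```text
time: 14.58
tool_pos: [0.5761, -0.2988, 0.1416]
ee_rot: [3.14, -0.003, 2.994]
wrist_force: [-0.3, -0.0, 0.3]
width: 0.0497
finger_force: 0.0
```

```bash
python3 blk.py
```

```text
px [251. 218.] xy 0.5881 -0.3081 size mm 12.7 35.9 long axis ang -0.379
px [242. 120.] xy 0.5027 -0.3028 size mm 22.5 12.1 long axis ang 1.424

px [250. 224.] xy 0.5939 -0.3103 size mm 11.7 23.2 long axis ang -0.363
px [241. 121.] xy 0.5031 -0.3028 size mm 22.5 11.3 long axis ang 1.424
```

Converted, 0.0358 m / 0.2 = 0.179, 0.03 m / 0.2 = 0.15.

Emit:
{"fn": "advance", "kwargs": {"motion": [0.05, 0.179, -0.037, 0, 0, 0.05, 0.179, -0.0365, 0, 0, 0.05, 0, 0, 0, 0, 0.05, 0, 0, 0.15, 0, 0.05, 0, 0, 0, 0, 0.05, 0, 0, 0, 0]}}

```text
time: 15.13
tool_pos: [0.5029, -0.3022, 0.1117]
ee_rot: [3.139, -0.003, 2.993]
wrist_force: [0.5, 0.3, 0.3]
width: 0.0503
finger_force: 0.0
```

Emit:
{"fn": "advance", "kwargs": {"motion": [0.05, 0, 0, 0.15, 0, 0.05, 0, 0, 0.15, 0, 0.05, 0, 0, 0.11, 0, 0.05, 0, 0, 0.01, 0, 0.05, 0, 0, 0, 0, 0.02, 0, 0, 0, 0, 0.02, 0, 0, 0, 0, 0.02, 0, 0, 0, 0, 0.02, 0, 0, 0, 0, 0.02, 0, 0, 0, 0]}}

```text
time: 15.97
tool_pos: [0.5046, -0.3038, 0.0308]
ee_rot: [-3.14, 0.002, 2.992]
wrist_force: [0.2, 0.0, 1.8]
width: 0.0237
finger_force: 30.0
```

Converted, 0.037 m / 0.2 = 0.185, -0.035 m / 0.2 = -0.175.

Emit:
{"fn": "advance", "kwargs": {"motion": [0.02, 0, 0, -0.075, 0, 0.02, 0, 0, -0.15, 0, 0.02, 0, 0, -0.175, 0, 0.02, 0, 0, -0.175, 0, 0.02, 0, 0, -0.175, 0, 0.02, 0, 0, -0.175, 0, 0.02, 0.015, 0.185, 0, 0, 0.02, 0.015, 0.185, 0, 0, 0.02, 0.015, 0.185, 0, 0, 0.02, 0.015, 0.185, 0, 0, 0.02, 0.015, 0.185, 0, 0, 0.02, 0.015, 0.185, 0, 0, 0.02, 0.015, 0.185, 0, 0, 0.02, 0.015, 0.185, 0, 0, 0.02, 0.015, 0.185, 0, 0, 0.02, 0.015, 0.185, 0, 0, 0.02, 0.015, 0.185, 0, 0, 0.02, 0.015, 0.185, 0, 0, 0.02, 0.015, 0.185, 0, 0, 0.02, 0.015, 0.185, 0, 0]}}

```text
time: 17.63
tool_pos: [0.5392, 0.217, 0.2147]
ee_rot: [3.141, 0.001, 2.992]
wrist_force: [0.6, 0.2, 0.2]
width: 0.0238
finger_force: 30.0
```

Emit:
{"fn": "advance", "kwargs": {"motion": [0.02, 0, 0, 0, 0.0191, 0.02, 0, 0, 0, 0.0191, 0.02, 0, 0, 0, 0.0191, 0.02, 0, 0, 0, 0.0191, 0.02, 0, 0, 0, 0.0191, 0.02, 0, 0, 0, 0.0191, 0.02, 0, 0, 0, 0.0191, 0.02, 0, 0, 0, 0.0191, 0.02, 0, 0, 0, 0.0191, 0.02, 0, 0, 0, 0.0191, 0.02, 0, 0, 0, 0.0191, 0.02, 0, 0, 0, 0.0191, 0.02, 0, 0, 0, 0.0191, 0.02, 0, 0, 0, 0.0095, 0.02, 0, 0, 0, 0, 0.02, 0, 0, 0, 0]}}

```text
time: 18.97
tool_pos: [0.5394, 0.2152, 0.2144]
ee_rot: [3.142, -0.0, 1.373]
wrist_force: [0.6, -0.5, -1.4]
width: 0.024
finger_force: 30.0
```

```bash
python3 - <<'E'
from bench import *
from h import *
w=snapshot('wrist');np.savez('w6.npz',**w);cv2.imwrite('pics/w6.png',cv2.resize(w['color'],(800,600)))
s=np.load('top0.npz');print([np.round(ray(s,np.array(p)*.64,.085),3) for p in((190,288),(243,303))])
E
```

```text
[array([0.566, 0.331, 0.085]), array([0.543, 0.244, 0.085])]
```

View pics/w6.png

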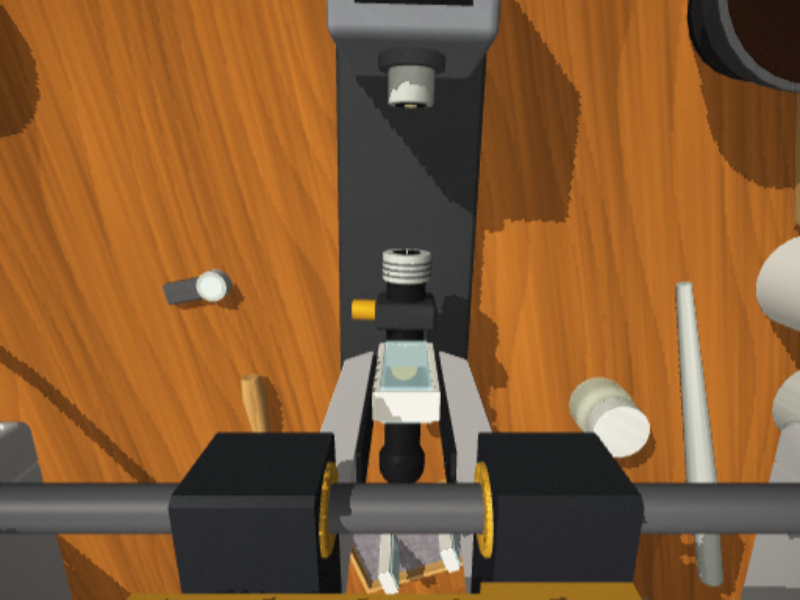

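The wrist view from above the gap shows the lamp snout end at (411,103), the slit collar end at (407,249), and the base plate's edges. The held blank is upright at (405,380), and both tray blanks are visible standing at the bottom.

```bash
python3 - <<'E'
from bench import *
from h import *
w=np.load('w6.npz');f=lambda u,v,z:ray(w,np.array([u,v])*.64,z)
L=f(411.5,103,.085);S=f(407,249,.085);o=get_obs()
print(L,S,'gap',np.linalg.norm(L-S))
d=L-S;ay=np.arctan2(d[1],d[0]);print('axis',ay)
for a,b in(((338,100),(341,350)),((483,100),(467,350))):
    p,q=f(*a,.016),f(*b,.016);e=p-q;print('edge',p[:2],q[:2],np.arctan2(e[1],e[0]))
m=(L+S)/2;m[2]=.0788;print('mid',m,'yaw now',o['ee_rot'][2],'shift',tool(o,m))
P=[f(388,90,.085),f(435,90,.085),f(382,265,.085),f(432,265,.085)];print('widths',np.linalg.norm(P[0]-P[1]),np.linalg.norm(P[2]-P[3]))
t=np.load('top0.npz');print(proj(t,L)/.64,proj(t,S)/.64)
E
```

```text
[0.56580339 0.33215779 0.085     ] [0.5459387 0.2457306 0.085    ] gap 0.08868069440489061
axis 1.3448770428681882
edge [0.51545085 0.35353753] [0.47203015 0.16121344] 1.3487505908904973
edge [0.62048589 0.33265222] [0.57735107 0.14033102] 1.3501622630929413
mid [0.55587105 0.28894419 0.0788    ] yaw now 1.3733605438224554 shift [0.07552547 0.00163571 0.13558105]
widths 0.02820076832108412 0.03307020069199187
[189.32052695 287.93171796] [241.87891093 301.17080658]
```

The rows are not in the units I measure in: shifts go in shares of 0.2 m and turns go in shares of 2 pi rad. I convert before sending: 0.03 m / 0.2 = 0.15, 0.025 m / 0.2 = 0.125, 0.024 rad / 6.2832 = 0.0038.

Emit:
{"fn": "advance", "kwargs": {"motion": [0.02, 0.125, 0.0025, 0, 0, 0.02, 0.125, 0.0025, 0, 0, 0.02, 0.1275, 0.0025, 0, 0, 0.02, 0, 0, 0, 0.0038, 0.02, 0, 0, 0, 0, 0.02, 0, 0, 0.15, 0, 0.02, 0, 0, 0.15, 0, 0.02, 0, 0, 0, 0, 0.02, 0, 0, 0, 0]}}

```text
time: 19.77
tool_pos: [0.5546, 0.2875, 0.1523]
ee_rot: [-3.137, 0.003, 1.347]
wrist_force: [0.8, -0.0, 0.5]
width: 0.0237
finger_force: 30.0
```

```bash
python3 - <<'E'
from bench import *
from h import *
o=get_obs();print(tool(o,[.5559,.2889,.0788]))
E
```

```text
[0.00192355 0.00130192 0.07352571]
```

Converted, 0.02 m / 0.2 = 0.1, 0.0135 m / 0.2 = 0.0675.

Emit:
{"fn": "advance", "kwargs": {"motion": [0.02, 0.005, 0.005, 0.1, 0, 0.02, 0, 0, 0.1, 0, 0.02, 0, 0, 0.1, 0, 0.02, 0, 0, 0.0675, 0, 0.02, 0, 0, 0, 0, 0.02, 0, 0, 0, 0, 0.02, 0, 0, 0, 0, 0.02, 0, 0, 0, 0]}}

```text
time: 20.43
tool_pos: [0.5586, 0.2902, 0.0838]
ee_rot: [3.138, -0.003, 1.348]
wrist_force: [0.3, -0.1, -0.1]
width: 0.0236
finger_force: 30.0
```

```bash
python3 - <<'E'
from bench import *
from h import *
o=get_obs();print(tool(o,[.5559,.2889,.0788]),o['ee_rot'],o['wrist_force'])
w=snapshot('wrist')['color'];s=snapshot('scene')['color'];t=snapshot('top')['color']
a=cv2.resize(w,(400,300));b=cv2.resize(s[130:300,290:510],(400,300));c=cv2.resize(t[150:230,60:230],(400,300));d=cv2.resize(t[160:250,240:400],(400,300))
cv2.imwrite('pics/fin.png',np.vstack([np.hstack([a,b]),np.hstack([c,d])]))
E
```

```text
[-0.00185002 -0.00241777  0.00493815] [ 3.13770021e+00 -2.76973590e-03  1.34771353e+00] [ 0.29362351 -0.08023705 -0.08572257]
```

View pics/fin.png

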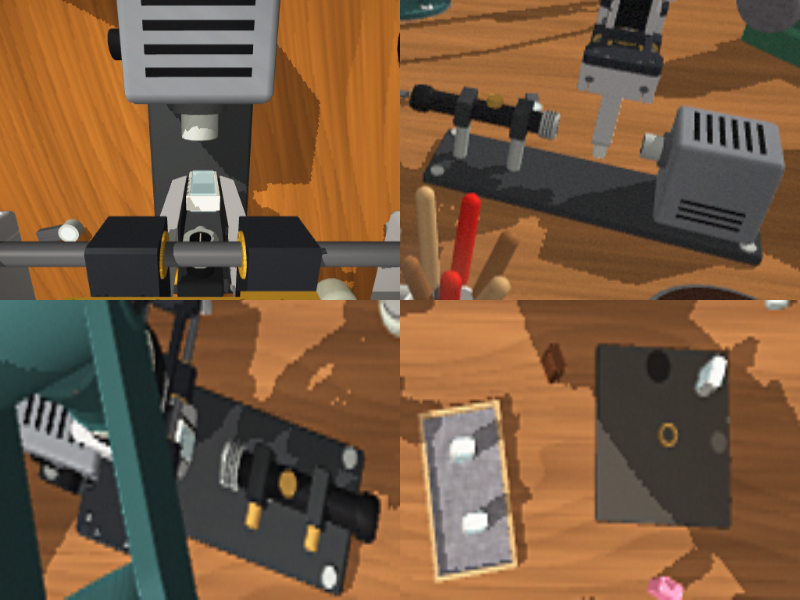

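The composite shows the blank centred between snout and slit (top panels), two blanks standing in the tray at (462,448) and (476,522), and the fourth untouched at (712,375). I make one small correction, then check.

Converted, 0.002 m / 0.2 = 0.01, -0.001 m / 0.2 = -0.005.

Emit:
{"fn": "advance", "kwargs": {"motion": [0.02, 0, -0.005, 0.01, 0, 0.02, -0.005, -0.005, 0.01, 0, 0.02, 0, 0, 0, 0, 0.02, 0, 0, 0, 0, 0.02, 0, 0, 0, 0, 0.02, 0, 0, 0, 0, 0.02, 0, 0, 0, 0, 0.02, 0, 0, 0, 0]}}

```text
time: 21.25
tool_pos: [0.555, 0.2892, 0.0768]
ee_rot: [3.141, -0.0, 1.348]
wrist_force: [0.4, 0.3, -0.3]
width: 0.0237
finger_force: 30.0
```

```bash
python3 - <<'E'
from bench import *
from h import *
o=get_obs();print(tool(o,[.5559,.2889,.0788]),o['finger_force'],abs(o['qvel']).max())
E
```

```text
[-0.00012311  0.00094698 -0.00195213] 29.99917834997177 0.0018100092936005254
```

```bash
python3 -c "
from bench import *
print(close_job())"
```

```text
the job is handed in; nothing more can be done
None
```

Job handed in after about 21 s of robot time: two blanks stand released in the tray, the third is held upright within about 1 mm sideways of the light's axis and square to it, and the fourth was left standing where it was; no verdict was returned.

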